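# Turn up the hook pots, read the dot beneath, sort them and shut the box

### The job

The two hook pots on the shelf look alike and only the dot under the base tells what is in them: a green dot (barbless) goes in the wooden box, a red dot (barbed) in the grey tray. One pot at a time, lift it, turn it over onto its side well clear of the shelf and hold it there a moment so that the dot under its base can be read, then stand it cap up where it belongs, set down and not dropped. When both are sorted, shut the box's lid fully without slamming it, and leave the reel, lure tube, crimp tool and spoon lure as they lie.

Things in the scene. Friction and masses are not known exactly. Their poses are not given: they have to be found in the camera images.
- pot_a_center (a point): a hook pot: frosted white cylinder, diameter 40 mm, 50 mm tall with its black ribbed screw cap (top 15 mm), about 60 g, standing cap up near the front edge of the shelf. Both pots look alike from above and beside. Under the base is a coloured dot, 30 mm across: GREEN on this pot (barbless hooks: belongs in the wooden box). This point is the pot's centre, 25 mm above its base; z points from base to cap
- pot_b_center (a point): a hook pot: frosted white cylinder, diameter 40 mm, 50 mm tall with its black ribbed screw cap (top 15 mm), about 60 g, standing cap up near the front edge of the shelf. Both pots look alike from above and beside. Under the base is a coloured dot, 30 mm across: RED on this pot (barbed hooks: belongs in the grey tray). This point is the pot's centre, 25 mm above its base; z points from base to cap
- shelf: narrow teak shelf standing on the bench in front of the robot, carrying everything below, fixed: 200 mm deep (x), 800 mm long (y), its top 70 mm above the bench. Origin on the bench under its centre
- box: wooden tackle box on one end of the shelf, fixed: outside 136 mm (its x) by 186 mm (its y) by 64 mm high, walls 8 mm, floor 8 mm (inside 120 x 170 x 56 deep). Origin: centre of its underside; x points to the hinge side, away from the robot; y along its length, z up. The lid, hinged on the far (+x) rim, leans over the inside
- lid (a joint): lid of the wooden box, rad: 0 = shut, flat on the rim; starts propped at 0.95 to 1.08 by a stiff (friction) hinge that stays where it is left; about 2 N on the free edge swings it down. The lid is a 10 mm thick wooden frame with a clear window, 144 mm from hinge to free edge, 186 mm wide, 0.2 kg; it is flush with the box at the hinge and overhangs the front by 8 mm
- lid_hinge (a point): middle of the lid's hinge line, at the far top edge of the box (68 mm along the box's +x, 64 mm above its underside). The hinge line runs along the box's y; the underside of the lid passes through it
- lid_front (a point): a point on the outer (upper) face of the lid, in the middle of its wooden front rail, 133 mm from the hinge line and 10 mm above the lid's underside; this rail is the place to push. It moves with the lid; z is the outward normal of the lid's outer face
- tray: grey plastic sorting tray on the other end of the shelf, fixed, open on top: 120 mm (its x) by 130 mm (its y) by 22 mm high, walls and floor 4 mm. Origin: centre of its underside, z up
- reel_center (a point): bystander: orange plastic line reel lying flat on the back of the shelf, 76 mm across, 34 mm high plus an 18 mm black winding knob; the point is its centre
- lure_tube_center (a point): bystander: clear acrylic lure tube with black ends, standing on the back of the shelf, 38 mm across, 143 mm tall; the point is its centre
- crimp_tool_center (a point): bystander: stainless crimp tool lying on the back of the shelf along its own y, 155 mm long, 40 mm wide, 10 mm thick; the point is near its middle
- spoon_center (a point): bystander: chrome spoon lure lying on the back of the shelf, 67 by 20 by 3 mm; the point is its centre
There are look-alikes about, which are no part of the job. Leave any pink look-alike of the part that bears pot_b_center alone.

How it is judged:
On the way, in this order (a step that is already met when the one before it is completed fails the run):
1. a first pot is held up, turned at least 65 degrees from upright, its centre over 150 mm above the bench (80 mm above the shelf top), for 0.3 s (((angle between pot_a_center's own z axis and vertical above 1.13 rad and height (world z) of pot_a_center above 0.15 m) or (angle between pot_b_center's own z axis and vertical above 1.13 rad and height (world z) of pot_b_center above 0.15 m))), for 0.3 s.
2. that pot stands cap up, released, where its dot belongs, the other not sorted yet ((((horizontal distance between pot_a_center and box below 0.08 m and height (world z) of pot_a_center below 0.112 m and angle between pot_a_center's own z axis and vertical below 0.15 rad and contact force between pot_a and the fingers below 0.1 N) and not (horizontal distance between pot_b_center and tray below 0.06 m and height (world z) of pot_b_center below 0.108 m and angle between pot_b_center's own z axis and vertical below 0.15 rad and contact force between pot_b and the fingers below 0.1 N)) or ((horizontal distance between pot_b_center and tray below 0.06 m and height (world z) of pot_b_center below 0.108 m and angle between pot_b_center's own z axis and vertical below 0.15 rad and contact force between pot_b and the fingers below 0.1 N) and not (horizontal distance between pot_a_center and box below 0.08 m and height (world z) of pot_a_center below 0.112 m and angle between pot_a_center's own z axis and vertical below 0.15 rad and contact force between pot_a and the fingers below 0.1 N)))), for 0.2 s.
3. with one pot sorted, the other is held up and turned in the same way ((((angle between pot_a_center's own z axis and vertical above 1.13 rad and height (world z) of pot_a_center above 0.15 m) and (horizontal distance between pot_b_center and tray below 0.06 m and height (world z) of pot_b_center below 0.108 m and angle between pot_b_center's own z axis and vertical below 0.15 rad and contact force between pot_b and the fingers below 0.1 N)) or ((angle between pot_b_center's own z axis and vertical above 1.13 rad and height (world z) of pot_b_center above 0.15 m) and (horizontal distance between pot_a_center and box below 0.08 m and height (world z) of pot_a_center below 0.112 m and angle between pot_a_center's own z axis and vertical below 0.15 rad and contact force between pot_a and the fingers below 0.1 N)))), for 0.3 s.
4. both pots stand cap up where their dots belong, released, the lid still open (horizontal distance between pot_a_center and box below 0.08 m and height (world z) of pot_a_center below 0.112 m and angle between each of pot_a_center, pot_b_center's own z axis and vertical below 0.15 rad and contact force between each of pot_a, pot_b and the fingers below 0.1 N and horizontal distance between pot_b_center and tray below 0.06 m and height (world z) of pot_b_center below 0.108 m and value of joint lid above 0.5 rad), for 0.2 s.
At the end, for the whole second after the job is handed in: The green-dot pot stands cap up (within 0.15 rad) on the floor of the wooden box and the red-dot pot on the floor of the grey tray, released and at rest; the lid is shut (below 0.04 rad); reel, lure tube, crimp tool and spoon lure are within 30 mm of where they started (horizontal distance between pot_a_center and box below 0.08 m and height (world z) of pot_a_center below 0.112 m and angle between each of pot_a_center, pot_b_center's own z axis and vertical below 0.15 rad and contact force between each of pot_a, pot_b and the fingers below 0.1 N and horizontal distance between pot_b_center and tray below 0.06 m and height (world z) of pot_b_center below 0.108 m and linear speed of each of pot_a, pot_b below 0.02 m/s and value of joint lid below 0.04 rad and distance of each of reel_center, lure_tube_center, crimp_tool_center, spoon_center from where it was at the start of the episode below 0.03 m); the robot touches nothing.
It fails at once if a pot is dropped: it falls faster than 0.7 m/s with no finger on it ((linear speed of pot_a above 0.7 m/s and contact force between pot_a and the fingers below 0.05 N) or (linear speed of pot_b above 0.7 m/s and contact force between pot_b and the fingers below 0.05 N)).
It fails at once if the lid is slammed: nearly shut and closing faster than 2.5 rad/s (value of joint lid below 0.15 rad and velocity of joint lid below -2.5 rad/s).
It fails at once if the reel, lure tube, crimp tool or spoon lure is moved by more than 30 mm (distance of any of reel_center, lure_tube_center, crimp_tool_center, spoon_center from where it was at the start of the episode above 0.03 m).
It also fails if it takes over 69 s, if anything falls off the work surface, if the arm or the gripper's body presses on something with over 40 N, if the wrist force passes 120 N, or if a joint passes its speed limit or range.

### The arm

A 6-joint arm with a two-finger parallel gripper is mounted at the origin on the work surface. World frame = base frame: x ahead of the robot, y to its left, z up, the work surface at z = 0. Lengths are in m, angles in rad, forces in N, time in s.
With the tool pointing down it reaches from about 0.35 to 0.725 m from the base axis. Payload 4.3 kg.
Tool frame: the origin (TCP) lies at the very end of the fingers, on their centre line; the grasp point (between the pads) lies 19 mm behind it; z points along the fingers, y is the line along which they close (so a half turn about z gives the same grasp; the last joint's range is limited). The gripper opens to 85 mm and grips with 20 to 120 N. Pads are 22 mm wide; open, the fingers measure 114 mm over their backs; the gripper's body (76 mm by 85 mm) begins 54 mm behind the grasp point. The pads swing forward as they close: fully open they stand 13 mm farther back than shut.
Start: joints at [1.091, 0.377, 0.081, 1.274, 0, 1.46], TCP at [0.208, 0.536, 0.231] pointing down, gripper open.
Joint ranges: [-2.72, 2.72], [-0.84, 1.66], [-1.02, 1.22], [-1.77, 2.12], [-1.37, 1.28], [-3.14, 3.14]. Speed limits (rad/s): [2.57, 2.57, 3.14, 3.14, 3.14, 3.14].

### API

Orientations are given as a unit quaternion [w, x, y, z].
In Python, from rig import env gives the robot as it stands. The module is installed in compiled form; this text tells all that it offers.
- The arm moves only by the tool play_rows, never from a script. Its argument "rows" is one flat list of numbers, 7 for each row, row after row: the shift along the world's x, y, z in cm, then the turn, a rotation vector about the world's x, y, z in degrees, then the closure, from 0 (fully open) to 1 (shut). A call has exactly 5 rows; each row is the pose to reach, as a shift and turn from the pose commanded when the call began; what a row does not reach only later rows make up. A row lasts 1/8 s, in which the tool goes at most 62.5 mm and 10.7 degrees, less where a joint would pass 70% of its speed; a pose out of reach is approached as far as the arm can. A call with a gripper value outside its range is refused whole. The fingers move at their own pace and stop on an object; the grip force is fixed at half the most. Time passes only in rows, so rows that repeat a pose let the fingers close, or fill a call up. It gives the time, the measured TCP pose, the force, the opening and the grip force at its end, in the units of the state.
- env.read_state(): the state, without advancing time (a new reading comes with each control period).
- env.get_image(name): name is "side" or "top"; returns (picture, depth): 480x640x3 uint8, red, green, blue; 480x640 float32, m along the optical axis (not along the pixel's ray), 0 where there is no reading.
- env.camera_params(name): a dict with "mtx" (3x3 intrinsics, pixels), "R" (3x3) and "t" (3): a world point X has camera coordinates R X + t. Camera axes: x right, y down, z forward; pixel columns grow to the right and rows downward; lengths in m; the calibration is good to about 2 mm. A picture is of the moment at which its call begins. camera_params takes no time and is no camera call.
- env.sign_off(): hands the job in; it is judged then, once.
The state is a dict: "clock": time; "joint_positions": joint angles; "qvel": joint speeds; "joint_efforts": joint torques, N m; "tool_pos": TCP position; "tool_rot": TCP orientation; "wrist_force": force on the tool from outside, world axes, zero at the start; "ft_torque": the same for the moment, N m; "opening": opening from 0.0 (shut) to 1.0 (fully open); "grasp_force": force on a finger pad.
Only numpy, scipy, OpenCV 4.12 (cv2) and the standard library are available. Lean on these libraries where they do the work, as an engineer would, in place of code of your own. Each camera call takes 0.05 s, during which the arm holds its last target. There are 200 camera calls.

## Working session

There is one attempt and no reset: what is moved stays moved. The work goes in short steps, Python scripts to look and compute and a tool call to move; the robot and the scene stay as the last step left them, time stands still between calls to the robot, and variables do not carry over. Pictures are saved under pics/ and viewed, at most 13 in all, crops included, and the job is handed in when it is done.

Besides the shell and the picture viewer there is one more tool, called after "Call:" as name(argument=value, ...), one argument or row to a line, values as JSON. play_rows: Moves the arm, as the interface text tells. Its arguments: {"type":"object","properties":{"rows":{"type":"array","items":{"type":"number"}}},"required":["rows"]}

```bash
mkdir -p pics
cat > h.py <<'E'
import numpy as np, cv2
from rig import env
def cam(n):
    p=env.camera_params(n); return np.array(p["mtx"]),np.array(p["R"]),np.array(p["t"]).ravel()
def ray(n,u,v,z):
    K,R,t=cam(n); d=R.T@np.linalg.solve(K,[u,v,1.]); o=-R.T@t
    return o+d*(z-o[2])/d[2]
def world(n,dep):
    K,R,t=cam(n); v,u=np.mgrid[:480,:640]
    c=np.stack([(u-K[0,2])/K[0,0]*dep,(v-K[1,2])/K[1,1]*dep,dep],-1)
    return (c-t)@R
def proj(n,X):
    K,R,t=cam(n); c=K@(R@np.array(X)+t); return c[:2]/c[2]
E
python3 - <<'E'
from h import *
for n in("top","side"):
    im,d=env.get_image(n); np.savez(n+".npz",im=im,d=d); cv2.imwrite(f"pics/{n}0.png",im[:,:,::-1])
    K,R,t=cam(n); print(n,K.round(1).tolist(),(-R.T@t).round(3),R[2].round(2))
s=env.read_state(); print({k:np.round(v,3).tolist() for k,v in s.items()})
E
```

```text
top [[468.2, 0.0, 322.8], [0.0, 468.2, 241.1], [0.0, 0.0, 1.0]] [0.494 0.011 0.914] [ 0.08 -0.02 -1.  ]
side [[434.4, 0.0, 316.5], [0.0, 434.4, 239.6], [0.0, 0.0, 1.0]] [ 0.495 -0.743  0.529] [ 0.06  0.87 -0.48]
{'clock': 0.1, 'joint_positions': [1.091, 0.378, 0.08, 1.274, 0.0, 1.46], 'qvel': [-0.003, -0.002, 0.002, 0.0, -0.001, 0.0], 'joint_efforts': [0.001, -46.469, 27.058, 0.012, -0.0, 0.0], 'tool_pos': [0.208, 0.536, 0.23], 'tool_rot': [-0.0, 0.184, 0.983, -0.001], 'wrist_force': [-0.346, -0.395, 0.211], 'ft_torque': [-0.003, 0.022, -0.046], 'grasp_force': 0.0, 'opening': 0.999}
```

View pics/top0.png

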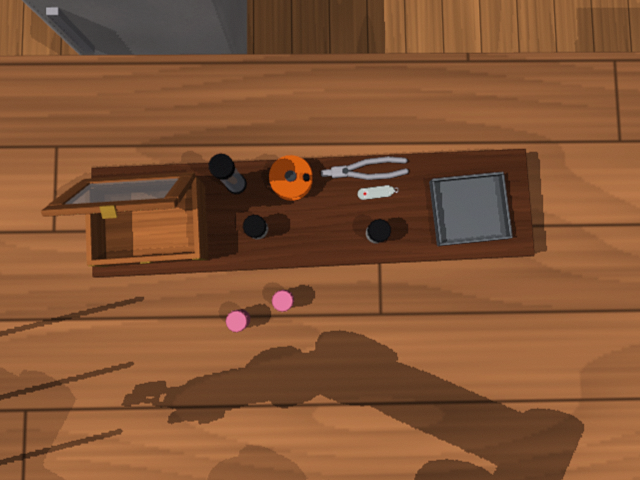

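View pics/side0.png

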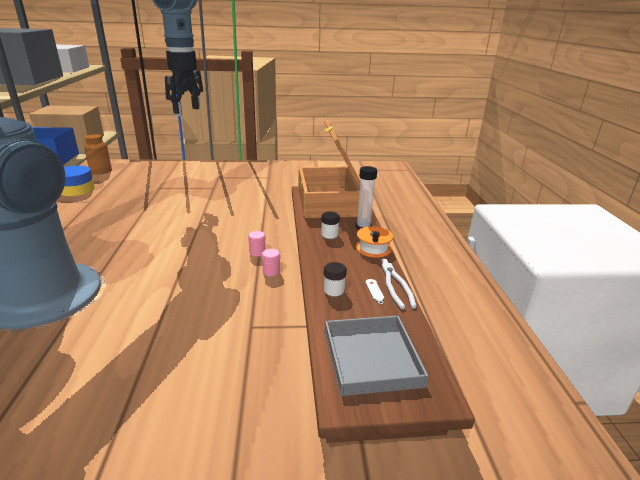

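The top view shows the black-capped pots at about (255,226) and (378,231), the box at left (90–205, 175–265) with its lid leaning over it, and the tray at (470,208). The side view shows the same pots at (331,225) and (335,280).

Things that could be taken for a pot:
- pink cylinders at top (282,300) and (236,321): wrong colour and standing on the bench
- lure tube cap at top (221,165): tall clear tube at the back
- reel knob at top (306,177): part of the reel

I choose the two white, black-capped pots on the shelf.

Run:
```python
from h import *
z=np.load("top.npz"); im,d=z["im"],z["d"]; W=world("top",d)
h=cv2.cvtColor(im,cv2.COLOR_RGB2HSV)
def at(u,v): return W[v,u].round(3)
for n,(u,v) in dict(p1=(255,226),p2=(378,231)).items():
    m=(np.abs(W[...,2]-.12)<.012)&(np.hypot(*(np.mgrid[:480,:640]-np.array([v,u])[:,None,None]))<22)
    P=W[m]; (cx,cy),r=cv2.minEnclosingCircle(np.argwhere(m)[:,::-1].astype(np.float32))
    print(n,m.sum(),(P.min(0)+P.max(0))/2,np.ptp(P,axis=0),"ray",ray("top",cx,cy,.12),proj("side",ray("top",cx,cy,.12)))
# box rim / tray rim
for nm,lo,hi,c in(("tray",.085,.1,(420,160,530,250)),("boxrim",.128,.14,(60,160,215,275)),("lid",.15,.4,(30,160,215,220)),("shelf",.065,.075,(60,140,560,290))):
    u0,v0,u1,v1=c; m=np.zeros(d.shape,bool); m[v0:v1,u0:u1]=1; m&=(W[...,2]>lo)&(W[...,2]<hi)
    P=W[m]; r=cv2.minAreaRect(P[:,:2].astype(np.float32)); print(nm,m.sum(),np.round(r[0],4),np.round(r[1],4),r[2],P.min(0).round(3),P.max(0).round(3))
for q in[(292,178),(306,177),(221,165),(110,212),(160,235),(470,208),(340,172),(378,192)]: print(q,at(*q))
a=cv2.resize(im[190:330,200:420],None,fx=3.5,fy=3.5); cv2.imwrite("pics/crop.png",a[:,:,::-1])
```

```text
p1 433 [0.58386288 0.11563696 0.11690486] [0.03895987 0.03923174 0.01756021] ray [0.58366576 0.11501121 0.12      ] [329.29776066 215.07510909]
p2 433 [ 0.57455971 -0.09770548  0.11630314] [0.03931944 0.03982621 0.01561662] ray [ 0.57390312 -0.0976237   0.12      ] [333.82685423 267.0963307 ]
tray 799 [ 0.6153 -0.2677] [0.1204 0.1316] 5.34346342086792 [ 0.55  -0.338  0.085] [ 0.681 -0.198  0.097]
boxrim 1342 [0.5962 0.3006] [0.1463 0.1881] 3.332014322280884 [0.519 0.204 0.128] [0.673 0.394 0.14 ]
lid 4528 [0.6251 0.2777] [0.0837 0.2363] 4.029669761657715 [0.582 0.162 0.15 ] [0.675 0.397 0.267]
shelf 31069 [0.6155 0.015 ] [0.2006 0.7996] 2.1247470378875732 [ 0.501 -0.386  0.065] [0.729 0.418 0.075]
(292, 178) [0.669 0.05  0.106]
(306, 177) [0.667 0.025 0.123]
(221, 165) [0.668 0.153 0.211]
(110, 212) [0.59  0.297 0.261]
(160, 235) [0.574 0.287 0.079]
(470, 208) [ 0.618 -0.271  0.075]
(340, 172) [ 0.685 -0.035  0.081]
(378, 192) [ 0.649 -0.104  0.073]
```

View pics/crop.png

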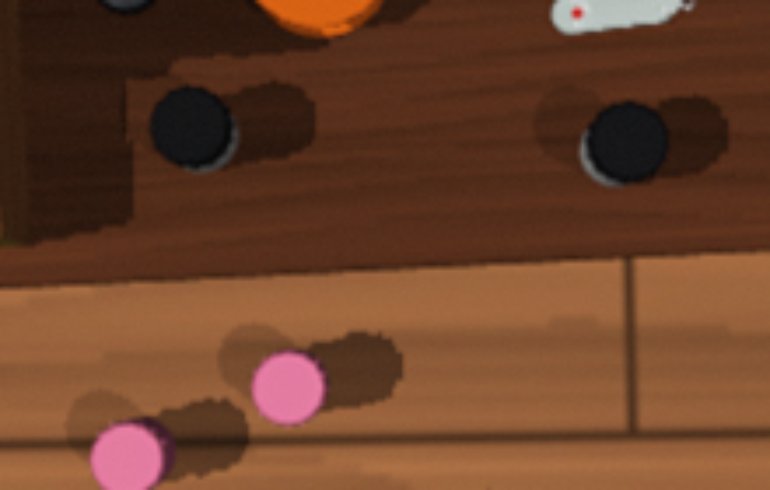

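Both caps sit at z ≈ 0.12 and measure 39–40 mm across, which matches the pots: pot 1 at (0.584, 0.115) and pot 2 at (0.574, −0.098). The crop confirms black caps on white bodies, with the pinks separate. I'll start moving.

Call:
play_rows(
  rows=[3,-5,2,0,0,5,0,6,-10,4,0,0,10,0,9,-15,5,0,0,15,0,12,-20,6,0,0,21,0,14,-24,7,0,0,21,0],
)

```text
clock: 0.72
tool_pos: [0.3485, 0.2941, 0.3013]
tool_rot: [-0.0, 0.002, 1.0, -0.0]
wrist_force: [0.2, 0.3, -0.4]
opening: 1.003
grasp_force: 0.0
```

```bash
cat > st.py <<'E'
from h import *
from scipy.spatial.transform import Rotation as Rot
s=env.read_state(); w,x,y,z=s["tool_rot"]; M=Rot.from_quat([x,y,z,w]).as_matrix()
print(round(s["clock"],2),"j",np.round(s["joint_positions"],2),"p",np.round(s["tool_pos"],4),"z",M[:,2].round(3),"y",M[:,1].round(3),"op",round(s["opening"],3),"gf",round(s["grasp_force"],1),"wf",np.round(s["wrist_force"],1))
E
python3 st.py
```

```text
0.72 j [ 0.56  0.12 -0.07  1.37 -0.    0.57] p [0.3485 0.2941 0.3013] z [-0. -0. -1.] y [ 0.004  1.    -0.   ] op 1.003 gf 0.0 wf [ 0.2  0.3 -0.4]
```

Call:
play_rows(
  rows=[3,-5,-1,0,-9,0,0,6,-10,-3,0,-18,0,0,9,-15,-5,0,-27,0,0,13,-18,-7.5,0,-35,0,0,15,-18,-10,0,-35,0,0],
)

```text
clock: 1.35
tool_pos: [0.4943, 0.1137, 0.1976]
tool_rot: [0.299, 0.003, 0.954, -0.0]
wrist_force: [-0.6, 1.1, 0.4]
opening: 1.001
grasp_force: 0.0
```

```bash
python3 st.py
```

```text
1.35 j [ 0.16 -0.19 -0.86  0.29 -0.09  0.13] p [0.4943 0.1137 0.1976] z [ 0.571 -0.002 -0.821] y [0.006 1.    0.001] op 1.001 gf 0.0 wf [-0.6  1.1  0.4]
```

Call:
play_rows(
  rows=[3,0,-3.4,0,0,0,0,5.5,0,-6.3,0,0,0,0,7.5,0,-8.6,0,0,0,0,9.6,0,-11,0,0,0,0,9.6,0,-11,0,0,0,0],
)

```text
clock: 1.98
tool_pos: [0.5929, 0.1158, 0.0886]
tool_rot: [0.299, 0.002, 0.954, 0.0]
wrist_force: [-0.2, 0.5, -0.3]
opening: 1.001
grasp_force: 0.0
```

```bash
python3 st.py
python3 - <<'E'
from h import *
im,d=env.get_image("side"); cv2.imwrite("pics/s1.png",cv2.resize(im[130:330,200:440],None,fx=3,fy=3)[:,:,::-1])
E
```

```text
1.98 j [ 0.12  0.18 -0.85 -0.06 -0.07  0.11] p [0.5929 0.1158 0.0886] z [ 0.57  -0.001 -0.822] y [0.003 1.    0.001] op 1.001 gf 0.0 wf [-0.2  0.5 -0.3]
```

View pics/s1.png

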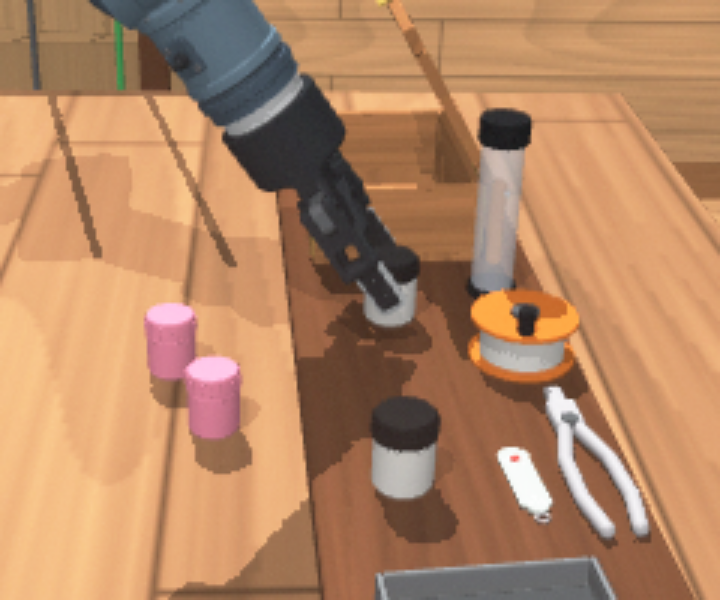

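The crop shows the open fingers straddling pot 1 (crop (390,290)) at mid-height, clear of the tube and reel. Closing.

Call:
play_rows(
  rows=[0,0,0,0,0,0,0.6,0,0,0,0,0,0,1,0,0,0,0,0,0,1,0,0,0,0,0,0,1,0,0,0,0,0,0,1],
)

```text
clock: 2.65
tool_pos: [0.5945, 0.1163, 0.0928]
tool_rot: [0.302, 0.001, 0.953, 0.001]
wrist_force: [-4.7, -0.4, 7.4]
opening: 0.45
grasp_force: 60.9
```

Call:
play_rows(
  rows=[0,0,0,0,0,0,1,0,0,1,0,0,0,1,-1,0,4,0,0,0,1,-4,0,9,0,0,0,1,-8,0,13,0,0,0,1],
)

```text
clock: 3.28
tool_pos: [0.5138, 0.1161, 0.2241]
tool_rot: [0.302, 0.002, 0.953, 0.001]
wrist_force: [0.6, 0.9, -0.6]
opening: 0.45
grasp_force: 60.6
```

```bash
python3 st.py
```

```text
3.27 j [ 0.15 -0.18 -0.78  0.36 -0.09  0.13] p [0.5138 0.1161 0.2241] z [ 0.575  0.    -0.818] y [0.003 1.    0.002] op 0.45 gf 60.6 wf [ 0.6  0.9 -0.6]
```

Call:
play_rows(
  rows=[0,-1,3,0,-10,0,1,0,-2,6,0,-20,0,1,0,-4,8,0,-30,0,1,0,-6,10,0,-40,0,1,0,-6,10,0,-50,0,1],
)

```text
clock: 3.9
tool_pos: [0.5573, 0.0673, 0.4244]
tool_rot: [0.583, 0.007, 0.813, -0.005]
wrist_force: [-0.0, 0.8, -0.5]
opening: 0.451
grasp_force: 60.8
```

Call:
play_rows(
  rows=[0,0,0,-10,0,0,1,0,0,0,-20,0,0,1,0,0,0,-30,0,0,1,0,0,0,-40,0,0,1,0,0,0,-50,0,0,1],
)

```text
clock: 4.53
tool_pos: [0.5663, 0.0762, 0.4386]
tool_rot: [0.518, -0.242, 0.744, -0.348]
wrist_force: [0.4, -0.2, 0.0]
opening: 0.448
grasp_force: 60.7
```

Call:
play_rows(
  rows=[0,0,0,-10,0,0,1,0,0,0,-20,0,0,1,0,0,0,-30,0,0,1,0,0,0,-40,0,0,1,0,0,0,-40,0,0,1],
)

```text
clock: 5.15
tool_pos: [0.5964, 0.0981, 0.4746]
tool_rot: [0.386, -0.406, 0.603, -0.568]
wrist_force: [0.7, -0.3, -0.9]
opening: 0.453
grasp_force: 60.8
```

```bash
python3 st.py
python3 - <<'E'
from h import *
s=env.read_state(); u,v=proj("side",s["tool_pos"]).astype(int); print(u,v)
im,d=env.get_image("side"); c=im[max(v-70,0):v+70,max(u-90,0):u+90]; cv2.imwrite("pics/s2.png",cv2.resize(c,None,fx=3,fy=3)[:,:,::-1])
E
```

```text
5.15 j [ 0.44 -0.14 -1.02 -0.8  -0.81 -1.51] p [0.5964 0.0981 0.4746] z [ 0.927 -0.371 -0.056] y [-0.05   0.025 -0.998] op 0.453 gf 60.8 wf [ 0.7 -0.3 -0.9]
345 38
```

View pics/s2.png

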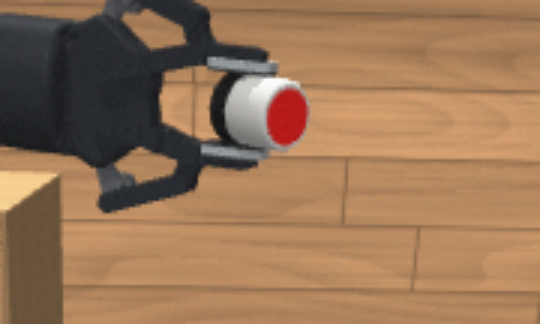

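The crop shows a red dot at (287,115) under the base of pot 1, held on its side. It's the barbed pot and goes in the grey tray, so pot 2 is green. Next I roll it back.

Call:
play_rows(
  rows=[0,0,0,0,0,0,1,0,-1,0,10,0,0,1,0,-2,0,20,0,0,1,0,-3,0,30,0,0,1,0,-4,0,40,0,0,1],
)

```text
clock: 5.82
tool_pos: [0.5951, 0.0572, 0.4759]
tool_rot: [0.503, -0.247, 0.762, -0.326]
wrist_force: [0.6, -0.5, -0.9]
opening: 0.45
grasp_force: 60.8
```

```bash
python3 st.py
```

```text
5.83 j [ 0.22 -0.36 -0.85 -0.18 -0.46 -0.74] p [0.5951 0.0572 0.4759] z [ 0.927 -0.248 -0.282] y [-0.049  0.666 -0.745] op 0.45 gf 60.8 wf [ 0.6 -0.5 -0.9]
```

```bash
cat > go.py <<'E'
import sys
from st import *
def go(p,q=(.302,.001,.953,.001)):
    T=Rot.from_quat([q[1],q[2],q[3],q[0]]); C=Rot.from_matrix(M)
    print("shift cm",np.round((np.array(p)-s["tool_pos"])*100,1),"rotvec deg",np.round(np.degrees((T*C.inv()).as_rotvec()),1))
a=list(map(float,sys.argv[1:])); go(a[:3],a[3:] or (.302,.001,.953,.001))
E
python3 go.py .58 -.267 .24
```

```text
5.83 j [ 0.22 -0.36 -0.85 -0.18 -0.46 -0.74] p [0.5951 0.0572 0.4759] z [ 0.927 -0.248 -0.282] y [-0.049  0.666 -0.745] op 0.45 gf 60.8 wf [ 0.6 -0.5 -0.9]
shift cm [ -1.5 -32.4 -23.6] rotvec deg [ 46.2  29.8 -16.4]
```

Call:
play_rows(
  rows=[0,-6,-1,7,4.5,-2.5,1,0,-12,-2,14,9,-5,1,-1,-18,-4,21,13.5,-7.5,1,-1,-24,-6,28,18,-10,1,-1,-29,-9,35,22.5,-12.5,1],
)

```text
clock: 6.45
tool_pos: [0.5851, -0.235, 0.3882]
tool_rot: [0.361, -0.061, 0.927, -0.084]
wrist_force: [1.5, -0.6, 0.1]
opening: 0.454
grasp_force: 60.8
```

```bash
python3 go.py .58 -.267 .24
```

```text
6.45 j [-0.64 -0.12 -0.39  0.59  0.32 -0.65] p [ 0.5851 -0.235   0.3882] z [ 0.679 -0.111 -0.726] y [-0.053  0.978 -0.199] op 0.454 gf 60.8 wf [ 1.5 -0.6  0.1]
shift cm [ -0.5  -3.2 -14.8] rotvec deg [11.4  7.3 -3.9]
```

Call:
play_rows(
  rows=[0,-1.5,-5,5,3.5,-2,1,0,-3,-10,11.4,7.3,-3.9,1,0,-3.2,-14,11.4,7.3,-3.9,1,0,-3.2,-15,11.4,7.3,-3.9,1,0,-3.2,-15,11.4,7.3,-3.9,1],
)

```text
clock: 7.08
tool_pos: [0.5857, -0.2638, 0.2358]
tool_rot: [0.302, -0.001, 0.953, 0.001]
wrist_force: [0.7, -0.2, -0.1]
opening: 0.446
grasp_force: 60.8
```

```bash
python3 go.py .612 -.267 .099
```

```text
7.08 j [-0.71  0.11 -0.46  0.52  0.38 -0.61] p [ 0.5857 -0.2638  0.2358] z [ 0.575  0.002 -0.818] y [-0.003  1.     0.   ] op 0.446 gf 60.8 wf [ 0.7 -0.2 -0.1]
shift cm [  2.6  -0.3 -13.7] rotvec deg [ 0.1 -0.1 -0.3]
```

Call:
play_rows(
  rows=[1,0,-5,0,0,0,1,2,0,-9,0,0,0,1,2.6,0,-12,0,0,0,1,2.6,0,-13,0,0,0,1,2.6,0,-13,0,0,0,1],
)

```text
clock: 7.7
tool_pos: [0.6128, -0.2646, 0.107]
tool_rot: [0.302, -0.002, 0.953, -0.0]
wrist_force: [-0.1, -0.2, -0.8]
opening: 0.448
grasp_force: 60.8
```

```bash
python3 go.py .612 -.267 .097
python3 - <<'E'
from h import *
im,d=env.get_image("side"); cv2.imwrite("pics/s3.png",cv2.resize(im[230:430,270:510],None,fx=3,fy=3)[:,:,::-1])
E
```

```text
7.7 j [-0.67  0.29 -0.61  0.17  0.37 -0.58] p [ 0.6128 -0.2646  0.107 ] z [ 0.576  0.001 -0.817] y [-0.004  1.    -0.001] op 0.448 gf 60.8 wf [-0.1 -0.2 -0.8]
shift cm [-0.1 -0.2 -1. ] rotvec deg [ 0.2  0.  -0.3]
```

View pics/s3.png

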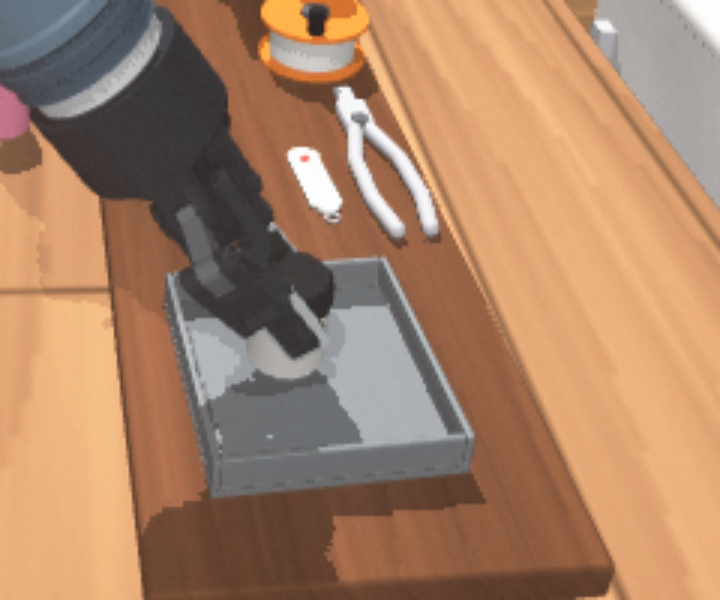

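Pot 1 is hanging just over the tray floor (crop (290,345)), clear of the walls. Lowering it.

Call:
play_rows(
  rows=[0,0,-0.3,0,0,0,1,0,0,-0.6,0,0,0,1,0,0,-0.9,0,0,0,1,0,0,-0.9,0,0,0,1,0,0,-0.9,0,0,0,1],
)

```text
clock: 8.38
tool_pos: [0.6125, -0.2647, 0.0969]
tool_rot: [0.302, -0.002, 0.953, 0.0]
wrist_force: [0.3, -0.5, 1.2]
opening: 0.453
grasp_force: 61.2
```

```bash
python3 st.py
```

```text
8.38 j [-0.67  0.3  -0.62  0.14  0.37 -0.58] p [ 0.6125 -0.2647  0.0969] z [ 0.576  0.001 -0.817] y [-0.003  1.    -0.001] op 0.453 gf 61.2 wf [ 0.3 -0.5  1.2]
```

Call:
play_rows(
  rows=[0,0,-0.1,0,0,0,1,0,0,-0.1,0,0,0,0.45,0,0,-0.1,0,0,0,0.25,0,0,-0.1,0,0,0,0.25,0,0,-0.1,0,0,0,0.25],
)

```text
clock: 9.0
tool_pos: [0.612, -0.2643, 0.0951]
tool_rot: [0.301, -0.002, 0.953, 0.0]
wrist_force: [0.4, -0.3, 0.6]
opening: 0.745
grasp_force: 0.0
```

Call:
play_rows(
  rows=[-1,0,1.4,0,0,0,0.25,-2.5,0,3.6,0,0,0,0.25,-4.5,0,6.5,0,0,0,0.1,-7,0,10,0,0,0,0,-9.5,3,12,0,0,0,0],
)

```text
clock: 9.62
tool_pos: [0.5174, -0.2366, 0.2194]
tool_rot: [0.304, -0.001, 0.953, -0.002]
wrist_force: [-0.2, 0.1, -0.2]
opening: 1.0
grasp_force: 0.0
```

```bash
python3 go.py .500 -.098 .20
python3 - <<'E'
from h import *
im,d=env.get_image("top"); W=world("top",d); cv2.imwrite("pics/t4.png",im[:,:,::-1])
for n,(u,v) in dict(p1=(475,212),p2=(378,231)).items():
    m=(W[...,2]>.105)&(W[...,2]<.14)&(np.hypot(*(np.mgrid[:480,:640]-np.array([v,u])[:,None,None]))<35)
    if m.sum(): print(n,m.sum(),np.median(W[m],0),W[m].min(0),W[m].max(0))
E
```

```text
9.62 j [-0.76 -0.02 -0.64  0.48  0.41 -0.67] p [ 0.5174 -0.2366  0.2194] z [ 0.578 -0.003 -0.816] y [-0.001  1.    -0.004] op 1.0 gf 0.0 wf [-0.2  0.1 -0.2]
shift cm [-1.7 13.9 -1.9] rotvec deg [ 0.4  0.2 -0.1]
p1 476 [ 0.60319758 -0.2606355   0.12378606] [ 0.58403947 -0.28281126  0.10501319] [ 0.62327909 -0.24353236  0.12827622]
p2 431 [ 0.57360244 -0.09781175  0.120209  ] [ 0.55480132 -0.11780954  0.10733908] [ 0.59420409 -0.07785715  0.1250954 ]
```

View pics/t4.png

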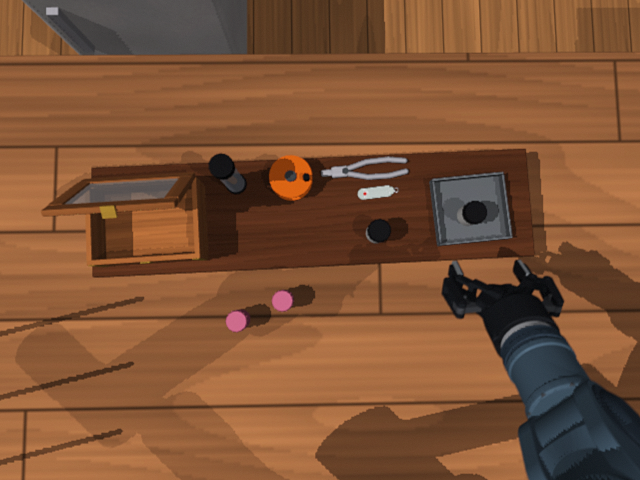

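Pot 1 stands upright in the tray at top-view (475,212), world (0.604, −0.263). Now pot 2.

Call:
play_rows(
  rows=[-1,4,0,0,0,0,0,-2,9,0,0,0,0,0,-2,13.8,-1,0,0,0,0,-2,13.8,-2,0,0,0,0,-2,13.8,-2,0,0,0,0],
)

```text
clock: 10.3
tool_pos: [0.4965, -0.0964, 0.1949]
tool_rot: [0.301, -0.002, 0.954, 0.0]
wrist_force: [0.4, 0.3, 0.1]
opening: 1.0
grasp_force: 0.0
```

```bash
python3 go.py .584 -.098 .0905
```

```text
10.3 j [-0.49 -0.19 -0.86  0.34  0.27 -0.41] p [ 0.4965 -0.0964  0.1949] z [ 0.574  0.002 -0.819] y [-0.004  1.    -0.   ] op 1.0 gf 0.0 wf [0.4 0.3 0.1]
shift cm [  8.8  -0.2 -10.4] rotvec deg [ 0.2 -0.1 -0.3]
```

Call:
play_rows(
  rows=[3,-0.2,-3.6,0,0,0,0,5.5,-0.2,-6.5,0,0,0,0,7.5,-0.2,-8.8,0,0,0,0,8.8,-0.2,-10.2,0,0,0,0,8.8,-0.2,-10.2,0,0,0,0],
)

```text
clock: 10.92
tool_pos: [0.5856, -0.1001, 0.0925]
tool_rot: [0.301, -0.001, 0.954, 0.0]
wrist_force: [0.6, 0.0, 0.3]
opening: 1.002
grasp_force: 0.0
```

Call:
play_rows(
  rows=[0,0,0,0,0,0,0.6,0,0,0,0,0,0,1,0,0,0,0,0,0,1,0,0,0,0,0,0,1,0,0,0,0,0,0,1],
)

```text
clock: 11.55
tool_pos: [0.5857, -0.0989, 0.0946]
tool_rot: [0.303, -0.002, 0.953, -0.0]
wrist_force: [-4.1, -0.4, 7.5]
opening: 0.451
grasp_force: 60.9
```

```bash
python3 st.py
```

```text
11.55 j [-0.39  0.15 -0.87 -0.02  0.22 -0.33] p [ 0.5857 -0.0989  0.0946] z [ 0.577  0.001 -0.817] y [-0.003  1.    -0.001] op 0.451 gf 60.9 wf [-4.1 -0.4  7.5]
```

Call:
play_rows(
  rows=[0,0,0,0,0,0,1,0,0,1,0,0,0,1,-1,0,4,0,0,0,1,-3,2,9,0,0,0,1,-5,5,13,0,0,0,1],
)

```text
clock: 12.18
tool_pos: [0.5347, -0.0484, 0.2256]
tool_rot: [0.302, -0.001, 0.953, 0.0]
wrist_force: [1.5, 0.3, -0.6]
opening: 0.449
grasp_force: 60.6
```

Call:
play_rows(
  rows=[1,1,5,0,-10,0,1,2,2,10,0,-20,0,1,3,4,15,0,-30,0,1,4,6,20,0,-40,0,1,5,8,23,0,-50,0,1],
)

```text
clock: 12.8
tool_pos: [0.606, 0.0341, 0.497]
tool_rot: [0.658, -0.001, 0.753, -0.001]
wrist_force: [0.3, -0.4, -1.0]
opening: 0.448
grasp_force: 60.5
```

Call:
play_rows(
  rows=[0,0,0,-10,0,0,1,0,0,0,-20,0,0,1,0,0,0,-30,0,0,1,0,0,0,-40,0,0,1,0,0,0,-50,0,0,1],
)

```text
clock: 13.42
tool_pos: [0.6121, 0.0354, 0.5019]
tool_rot: [0.587, -0.281, 0.689, -0.32]
wrist_force: [-0.7, 0.0, -0.3]
opening: 0.45
grasp_force: 60.5
```

Call:
play_rows(
  rows=[0,0,0,-10,0,0,1,0,0,0,-20,0,0,1,0,0,0,-30,0,0,1,0,0,0,-30,0,0,1,0,0,0,-30,0,0,1],
)

```text
clock: 14.05
tool_pos: [0.6219, 0.0378, 0.5168]
tool_rot: [0.49, -0.424, 0.59, -0.481]
wrist_force: [-1.4, -0.1, -1.0]
opening: 0.45
grasp_force: 60.5
```

Call:
play_rows(
  rows=[0,0,0,0,0,0,1,0,0,0,0,0,0,1,0,0,0,0,0,0,1,0,0,0,0,0,0,1,0,0,0,0,0,0,1],
)

```text
clock: 14.68
tool_pos: [0.6222, 0.0377, 0.5174]
tool_rot: [0.49, -0.424, 0.589, -0.482]
wrist_force: [-0.3, 0.1, -0.2]
opening: 0.447
grasp_force: 60.5
```

```bash
cat >> go.py <<'E'
G=Rot.from_quat([.001,.953,.001,.302]); print("pot z",(Rot.from_matrix(M)*G.inv()).as_matrix()[:,2].round(2))
E
python3 go.py .50 .30 .28
python3 - <<'E'
from h import *
s=env.read_state(); u,v=proj("side",s["tool_pos"]).astype(int)
im,d=env.get_image("side"); c=im[max(v-60,0):v+60,max(u-60,0):u+60].astype(int); r,g,b=c[...,0],c[...,1],c[...,2]
print("green px",((g>1.6*r)&(g>1.6*b)&(g>60)).sum(),"red px",((r>3*g)&(r>120)).sum())
E
```

```text
14.68 j [ 0.07 -0.32 -1.02 -0.64 -0.22 -1.39] p [0.6222 0.0377 0.5174] z [ 0.987 -0.153 -0.055] y [-0.027  0.175 -0.984] op 0.447 gf 60.5 wf [-0.3  0.1 -0.2]
shift cm [-12.2  26.2 -23.7] rotvec deg [ 74.9  36.8 -32.9]
pot z [-0.71  0.69  0.14]
green px 186 red px 0
```

The green dot is confirmed (186 green pixels). Now back upright and over to the box.

Call:
play_rows(
  rows=[-2,2,0,8,4,-3.6,1,-4,5,-1,16.6,8,-7.3,1,-6,8,-2,25,12,-11,1,-8,11,-3,33,16,-14.5,1,-10,14,-4,41.6,20.4,-18.3,1],
)

```text
clock: 15.35
tool_pos: [0.521, 0.1793, 0.4776]
tool_rot: [0.417, -0.203, 0.855, -0.231]
wrist_force: [0.8, 0.4, -1.0]
opening: 0.451
grasp_force: 60.6
```

```bash
python3 go.py .49 .30 .30
```

```text
15.35 j [ 0.57 -0.26 -0.44  0.59 -0.68 -0.19] p [0.521  0.1793 0.4776] z [ 0.807 -0.225 -0.546] y [-0.155  0.811 -0.564] op 0.451 gf 60.6 wf [ 0.8  0.4 -1. ]
shift cm [ -3.1  12.1 -17.8] rotvec deg [ 33.   16.3 -14.5]
pot z [-0.33  0.5   0.8 ]
```

Call:
play_rows(
  rows=[-1,2.5,-3,8,4,-3.6,1,-2,5,-6,16,8,-7.2,1,-3,8,-10,24,12,-10.8,1,-3.1,11,-14,33,16.3,-14.5,1,-3.1,12,-17.8,33,16.3,-14.5,1],
)

```text
clock: 15.98
tool_pos: [0.4929, 0.2989, 0.3001]
tool_rot: [0.304, -0.0, 0.953, 0.0]
wrist_force: [0.8, 0.3, -1.6]
opening: 0.447
grasp_force: 60.6
```

```bash
python3 go.py .53 .30 .20
python3 - <<'E'
from h import *
z=np.load("top.npz"); W=world("top",z["d"])
# front wall rim & lid lower surface profile near y=0.30
m=(np.abs(W[...,1]-.30)<.03)&(W[...,0]>.48)&(W[...,0]<.7)
P=W[m]
for lo in np.arange(.5,.7,.008):
    q=P[(P[:,0]>=lo)&(P[:,0]<lo+.008)]
    if len(q): print(round(lo,3),len(q),np.percentile(q[:,2],[5,50,95]).round(3))
E
```

```text
15.97 j [ 0.62 -0.05 -0.45  0.64 -0.34  0.52] p [0.4929 0.2989 0.3001] z [ 0.579  0.001 -0.816] y [-0.  1.  0.] op 0.447 gf 60.6 wf [ 0.8  0.3 -1.6]
shift cm [  3.7   0.1 -10. ] rotvec deg [ 0.1  0.2 -0.1]
pot z [-0.  0.  1.]
0.5 178 [-0.001  0.003  0.072]
0.508 144 [0.068 0.071 0.073]
0.516 178 [0.069 0.071 0.126]
0.524 220 [0.071 0.134 0.137]
0.532 81 [0.077 0.08  0.137]
0.54 160 [0.076 0.079 0.081]
0.548 145 [0.076 0.079 0.081]
0.556 158 [0.076 0.079 0.081]
0.564 148 [0.076 0.079 0.082]
0.572 153 [0.077 0.079 0.081]
0.58 222 [0.076 0.079 0.26 ]
0.588 378 [0.077 0.26  0.265]
0.596 344 [0.077 0.254 0.266]
0.604 254 [0.077 0.081 0.253]
0.612 303 [0.077 0.081 0.232]
0.62 142 [0.088 0.212 0.219]
0.628 127 [0.192 0.2   0.206]
0.636 121 [0.178 0.185 0.192]
0.644 113 [0.164 0.172 0.179]
0.652 137 [0.155 0.158 0.164]
0.66 100 [0.143 0.15  0.158]
0.668 13 [0.141 0.143 0.145]
0.684 98 [0.069 0.071 0.074]
0.692 150 [0.068 0.071 0.073]
```

Call:
play_rows(
  rows=[2,0,-5,0,0,0,1,4,0,-10,0,0,0,1,6.7,0,-13.2,0,0,0,1,9,0,-16,0,0,0,1,9.1,0,-17.5,0,0,0,1],
)

```text
clock: 16.6
tool_pos: [0.5837, 0.2977, 0.1233]
tool_rot: [0.303, -0.0, 0.953, -0.001]
wrist_force: [-1.0, 0.1, -0.6]
opening: 0.45
grasp_force: 62.5
```

```bash
python3 go.py .584 .30 .1026
python3 - <<'E'
from h import *
im,d=env.get_image("side"); cv2.imwrite("pics/s5.png",cv2.resize(im[90:260,240:440],None,fx=3.5,fy=3.5)[:,:,::-1])
E
```

```text
16.6 j [ 0.51  0.25 -0.62  0.15 -0.29  0.43] p [0.5837 0.2977 0.1233] z [ 0.577 -0.002 -0.817] y [-0.     1.    -0.002] op 0.45 gf 62.5 wf [-1.   0.1 -0.6]
shift cm [ 0.   0.2 -2.1] rotvec deg [ 0.3  0.1 -0.1]
pot z [-0.  0.  1.]
```

View pics/s5.png

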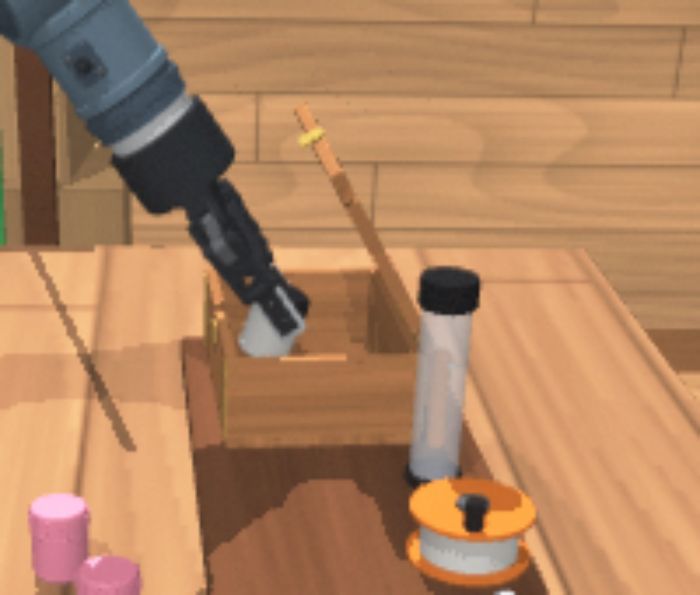

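The crop shows pot 2 inside the box with its base leaning toward the robot (base (267,340), cap (292,300)), so it may have pivoted in the pads. I'll measure the tilt.

Run:
```python
from h import *
im,d=env.get_image("side"); W=world("side",d); h=cv2.cvtColor(im,cv2.COLOR_RGB2HSV)
box=np.zeros(d.shape,bool); box[165:200,300:335]=1
m=box&(h[...,1]<45)&(h[...,2]>110)&(np.abs(W[...,1]-.28)<.05)
P=W[m]; print(m.sum(),P.min(0).round(3),P.max(0).round(3))
v,u=np.nonzero(m)
for r in range(v.min(),v.max()+1):
    q=u[v==r]
    if len(q): print(r,q.min(),q.max(),W[r,q.min()].round(3),W[r,q.max()].round(3))
for X in [(.552,.298,.1),(.552,.298,.15)]: print(proj("side",X))
t=cv2.resize(im[155:205,295:345],None,fx=11,fy=11,interpolation=cv2.INTER_CUBIC); cv2.imwrite("pics/s6.png",t[:,:,::-1])
```

```text
151 [0.544 0.266 0.106] [0.586 0.314 0.158]
169 319 319 [0.572 0.314 0.155] [0.572 0.314 0.155]
174 318 319 [0.567 0.27  0.158] [0.57  0.271 0.158]
175 319 320 [0.57  0.274 0.154] [0.572 0.273 0.154]
176 320 320 [0.573 0.274 0.151] [0.573 0.274 0.151]
177 320 321 [0.572 0.27  0.15 ] [0.575 0.275 0.148]
178 311 322 [0.551 0.294 0.138] [0.578 0.275 0.146]
179 311 323 [0.551 0.292 0.136] [0.58  0.273 0.144]
180 311 323 [0.551 0.291 0.134] [0.58  0.272 0.142]
181 310 324 [0.549 0.293 0.131] [0.583 0.272 0.139]
182 310 325 [0.549 0.29  0.129] [0.585 0.269 0.137]
183 310 325 [0.549 0.289 0.127] [0.585 0.268 0.135]
184 309 325 [0.547 0.292 0.123] [0.585 0.27  0.132]
185 309 325 [0.546 0.288 0.122] [0.586 0.272 0.128]
186 308 323 [0.544 0.291 0.118] [0.581 0.273 0.125]
187 308 323 [0.544 0.29  0.116] [0.583 0.295 0.114]
188 308 322 [0.544 0.289 0.113] [0.58  0.286 0.115]
189 308 322 [0.544 0.287 0.111] [0.58  0.289 0.11 ]
190 308 321 [0.544 0.29  0.107] [0.577 0.281 0.111]
191 309 319 [0.547 0.286 0.106] [0.572 0.281 0.109]
[310.84515815 191.49516471]
[311.23822779 173.07050379]
```

View pics/s6.png

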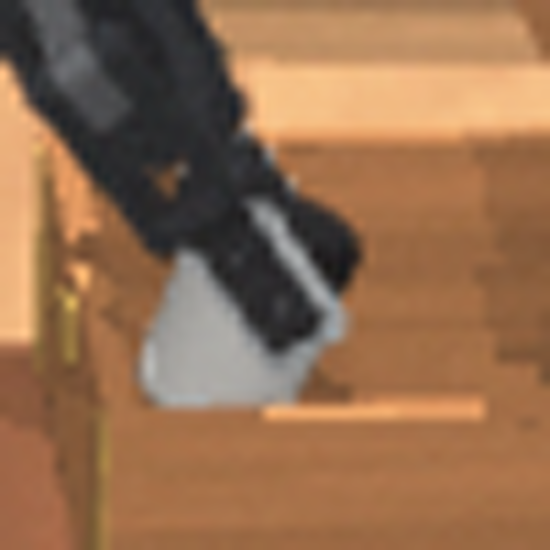

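The tilt is about 18° with the base toward the robot, the same as pot 1 had. It is well under the tipping angle, so contact will right it as it did in the tray. Lowering gently.

Call:
play_rows(
  rows=[0,0,-0.5,0,0,0,1,0,0,-1,0,0,0,1,0,0,-1.5,0,0,0,1,0,0,-1.9,0,0,0,1,0,0,-2,0,0,0,1],
)

```text
clock: 17.32
tool_pos: [0.5825, 0.2979, 0.1049]
tool_rot: [0.303, -0.001, 0.953, -0.001]
wrist_force: [-3.2, -0.8, 5.6]
opening: 0.446
grasp_force: 63.1
```

```bash
python3 st.py
```

```text
17.32 j [ 0.51  0.28 -0.65  0.09 -0.29  0.43] p [0.5825 0.2979 0.1049] z [ 0.578 -0.001 -0.816] y [-0.001  1.    -0.003] op 0.446 gf 63.1 wf [-3.2 -0.8  5.6]
```

Contact at 5.6 N. Open slowly.

Call:
play_rows(
  rows=[0,0,0,0,0,0,0.6,0,0,0,0,0,0,0.5,0,0,0,0,0,0,0.4,0,0,0,0,0,0,0.25,0,0,0,0,0,0,0.25],
)

```text
clock: 17.95
tool_pos: [0.5822, 0.2977, 0.1043]
tool_rot: [0.303, -0.001, 0.953, -0.001]
wrist_force: [0.9, 0.3, 0.2]
opening: 0.754
grasp_force: 0.0
```

```bash
python3 st.py
python3 - <<'E'
from h import *
im,d=env.get_image("side"); W=world("side",d)
t=cv2.resize(im[145:205,290:350],None,fx=9,fy=9,interpolation=cv2.INTER_CUBIC); cv2.imwrite("pics/s7.png",t[:,:,::-1])
E
```

```text
17.95 j [ 0.51  0.28 -0.65  0.09 -0.29  0.43] p [0.5822 0.2977 0.1043] z [ 0.577 -0.002 -0.817] y [-0.001  1.    -0.003] op 0.754 gf 0.0 wf [0.9 0.3 0.2]
```

View pics/s7.png

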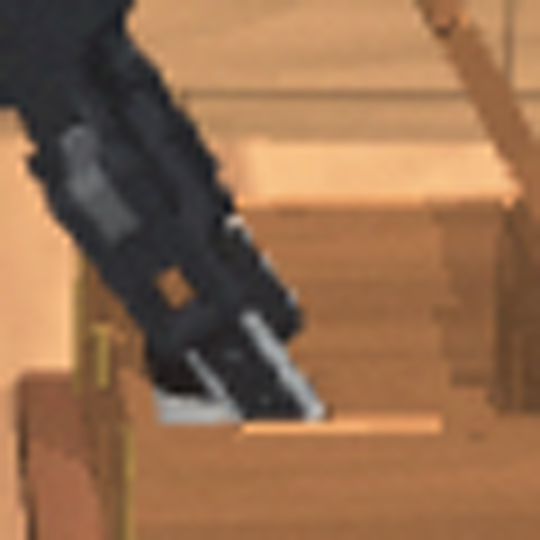

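Pot 2 now looks upright with the fingers open. Retreat and check from above.

Call:
play_rows(
  rows=[-1.1,0,1.6,0,0,0,0.25,-3.2,0,4.6,0,0,0,0.25,-6,0,8.6,0,0,0,0.25,-9,0,13,0,0,0,0.5,-12,0,17.5,0,0,0,1],
)

```text
clock: 18.62
tool_pos: [0.461, 0.2974, 0.2807]
tool_rot: [0.302, -0.001, 0.953, -0.001]
wrist_force: [0.9, 0.7, -0.3]
opening: 0.333
grasp_force: 0.0
```

```bash
python3 go.py .62 .30 .33 0 0 1 0
python3 - <<'E'
from h import *
im,d=env.get_image("top"); W=world("top",d); cv2.imwrite("pics/t6.png",cv2.resize(im[140:290,20:260],None,fx=3,fy=3)[:,:,::-1])
hs=cv2.cvtColor(im,cv2.COLOR_RGB2HSV)
m=(W[...,2]>.112)&(W[...,2]<.132)&(W[...,0]>.54)&(W[...,0]<.63)&(W[...,1]>.23)&(W[...,1]<.37)&(hs[...,2]<60)
P=W[m]; print(m.sum(),P.min(0).round(3),P.max(0).round(3),np.median(P,0).round(3))
c=P[:,:2].mean(0); A=np.c_[P[:,:2]-c,np.ones(len(P))]; k=np.linalg.lstsq(A,P[:,2],rcond=None)[0]; print("cap slope",k.round(3))
m=(np.abs(W[...,1]-.30)<.06)&(W[...,0]>.57)&(W[...,0]<.69)&(W[...,2]>.14)&(W[...,2]<.3); P=W[m]
for lo in np.arange(.57,.69,.01):
    q=P[(P[:,0]>=lo)&(P[:,0]<lo+.01)]
    if len(q): print(round(lo,3),len(q),np.percentile(q[:,2],[5,50,95]).round(3))
E
```

```text
18.62 j [ 0.66 -0.08 -0.53  0.61 -0.36  0.56] p [0.461  0.2974 0.2807] z [ 0.577 -0.002 -0.817] y [-0.001  1.    -0.003] op 0.333 gf 0.0 wf [ 0.9  0.7 -0.3]
shift cm [15.9  0.3  4.9] rotvec deg [ 0.1 35.2 -0.1]
pot z [-0.    0.01  1.  ]
450 [0.54  0.278 0.112] [0.576 0.319 0.132] [0.557 0.296 0.128]
cap slope [0.005 0.125 0.128]
0.58 155 [0.257 0.26  0.263]
0.59 572 [0.259 0.262 0.266]
0.6 350 [0.236 0.252 0.262]
0.61 347 [0.218 0.228 0.236]
0.62 342 [0.201 0.211 0.221]
0.63 300 [0.184 0.194 0.203]
0.64 295 [0.167 0.177 0.186]
0.65 315 [0.155 0.159 0.169]
0.66 228 [0.143 0.15  0.158]
0.67 8 [0.141 0.143 0.143]
```

View pics/t6.png

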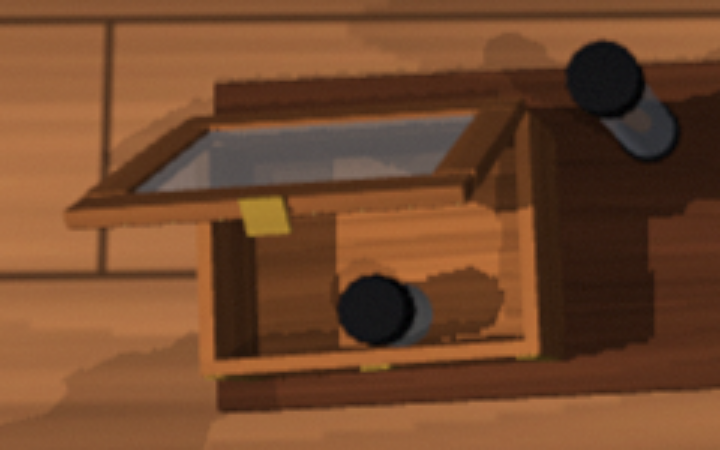

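Pot 2 stands upright in the box: cap top at z = 0.128, 40 mm from the box centre (crop (378,310)). The lid is at about 1.0 rad. Next I go above the lid with the gripper shut and pointing down.

Call:
play_rows(
  rows=[0,0,5,0,9,0,1,4,0,9,0,18,0,1,9,0,9,0,27,0,1,14,0,8,0,35,0,1,15.5,0.3,6,0,35,0,1],
)

```text
clock: 19.3
tool_pos: [0.6085, 0.3028, 0.3514]
tool_rot: [0.022, -0.002, 1.0, -0.001]
wrist_force: [1.3, 0.8, 1.5]
opening: -0.003
grasp_force: 0.0
```

```bash
python3 go.py .614 .30 .255 0 0 1 0
```

```text
19.3 j [ 0.38  0.63  0.81  1.71 -0.02  0.37] p [0.6085 0.3028 0.3514] z [ 0.043 -0.002 -0.999] y [-0.004  1.    -0.002] op -0.003 gf 0.0 wf [1.3 0.8 1.5]
shift cm [ 0.6 -0.3 -9.6] rotvec deg [ 0.1  2.5 -0.2]
pot z [0.54 0.01 0.84]
```

Call:
play_rows(
  rows=[0,0,-2,0,0,0,1,0,0,-4,0,0,0,1,0,0,-6,0,0,0,1,0,0,-6.5,0,0,0,1,0,0,-6.5,0,0,0,1],
)

```text
clock: 19.92
tool_pos: [0.606, 0.3024, 0.2845]
tool_rot: [0.02, -0.002, 1.0, -0.003]
wrist_force: [0.8, -0.4, -0.1]
opening: -0.001
grasp_force: 0.0
```

```bash
python3 go.py .614 .30 .255 0 0 1 0
```

```text
19.93 j [ 0.38  0.58  0.54  1.49 -0.02  0.37] p [0.606  0.3024 0.2845] z [ 0.04  -0.005 -0.999] y [-0.004  1.    -0.005] op -0.001 gf 0.0 wf [ 0.8 -0.4 -0.1]
shift cm [ 0.8 -0.2 -2.9] rotvec deg [ 0.3  2.3 -0.3]
pot z [0.54 0.01 0.84]
```

Call:
play_rows(
  rows=[0.6,0,-2.8,0,0,0,1,-0.3,0,-4.3,0,0,0,1,-1.3,0,-5.2,0,0,0,1,-2.3,0,-6.1,0,0,0,1,-3.2,0,-7,0,0,0,1],
)

```text
clock: 20.55
tool_pos: [0.5752, 0.3026, 0.2162]
tool_rot: [0.022, -0.002, 1.0, -0.002]
wrist_force: [0.9, -1.3, 0.6]
opening: 0.002
grasp_force: 0.5
```

```bash
python3 st.py
python3 - <<'E'
from h import *
im,d=env.get_image("side"); cv2.imwrite("pics/s8.png",cv2.resize(im[90:240,240:440],None,fx=3.5,fy=3.5)[:,:,::-1])
E
```

```text
20.55 j [ 0.4   0.5   0.24  1.27 -0.02  0.39] p [0.5752 0.3026 0.2162] z [ 0.044 -0.004 -0.999] y [-0.004  1.    -0.004] op 0.002 gf 0.5 wf [ 0.9 -1.3  0.6]
```

View pics/s8.png

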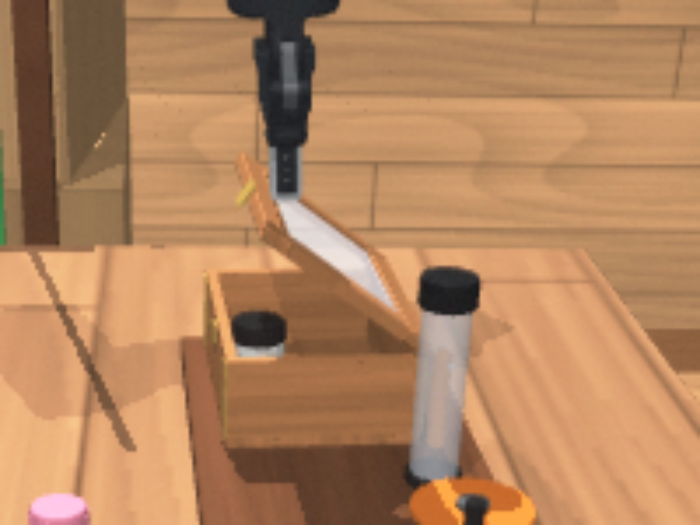

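The side view shows the fingertip pushing on the lid's front rail at crop (285,190), and the pot upright in the box.

Call:
play_rows(
  rows=[-1,0,-1.1,0,0,0,1,-1.9,0,-2.3,0,0,0,1,-2.5,0,-3.5,0,0,0,1,-3,0,-4.6,0,0,0,1,-3.4,0,-5.5,0,0,0,1],
)

```text
clock: 21.22
tool_pos: [0.5406, 0.3027, 0.1597]
tool_rot: [0.021, -0.002, 1.0, -0.002]
wrist_force: [1.2, -0.1, 1.2]
opening: -0.004
grasp_force: 0.4
```

```bash
python3 st.py
```

```text
21.23 j [ 0.42  0.46  0.03  1.1  -0.02  0.41] p [0.5406 0.3027 0.1597] z [ 0.041 -0.004 -0.999] y [-0.004  1.    -0.004] op -0.004 gf 0.4 wf [ 1.2 -0.1  1.2]
```

Call:
play_rows(
  rows=[0,0,-0.5,0,0,0,1,-0.1,0,-1,0,0,0,1,-0.2,0,-1.4,0,0,0,1,-0.2,0,-1.7,0,0,0,1,-0.2,0,-1.8,0,0,0,1],
)

```text
clock: 21.85
tool_pos: [0.5385, 0.3026, 0.144]
tool_rot: [0.021, -0.002, 1.0, -0.002]
wrist_force: [-6.1, -2.6, 17.2]
opening: 0.004
grasp_force: 8.8
```

```bash
python3 st.py
```

```text
21.85 j [ 0.42  0.47 -0.01  1.06 -0.02  0.41] p [0.5385 0.3026 0.144 ] z [ 0.042 -0.004 -0.999] y [-0.004  1.    -0.004] op 0.004 gf 8.8 wf [-6.1 -2.6 17.2]
```

17 N at z = 0.144, which is the expected shut height. Retreat and verify.

Call:
play_rows(
  rows=[0,0,1,0,0,0,1,0,0,4,0,0,0,1,-3,0,9,0,0,0,1,-8,0,14,0,0,0,1,-14,0,16,0,0,0,1],
)

```text
clock: 22.48
tool_pos: [0.4063, 0.3031, 0.301]
tool_rot: [0.022, -0.002, 1.0, -0.001]
wrist_force: [-0.7, 1.0, 0.8]
opening: 0.001
grasp_force: 0.0
```

Call:
play_rows(
  rows=[-3,0,0,0,0,0,1,-6,0,0,0,0,0,1,-6,0,0,0,0,0,1,-6,0,0,0,0,0,1,-6,0,0,0,0,0,1],
)

```text
clock: 23.1
tool_pos: [0.3468, 0.3025, 0.2982]
tool_rot: [0.02, -0.002, 1.0, -0.003]
wrist_force: [0.4, 0.9, 0.5]
opening: 0.001
grasp_force: 0.0
```

Run:
```python
from h import *
im,d=env.get_image("top"); W=world("top",d)
# wooden lid frame: outer front rail vs hinge rail heights
for x in (.527,.532,.66,.655):
    m=(np.abs(W[...,0]-x)<.004)&(W[...,1]>.23)&(W[...,1]<.37)&(W[...,2]>.1); print(x,m.sum(),np.median(W[m],0).round(4))
m=(W[...,2]>.108)&(W[...,0]>.55)&(W[...,0]<.68)&(W[...,1]<-.2)&(W[...,1]>-.34); P=W[m]
print("tray pot",m.sum(),P.min(0).round(3),P.max(0).round(3),np.median(P,0).round(3))
o=np.load("top.npz")["im"]; c=np.abs(im.astype(int)-o).max(2)
for n,(u0,v0,u1,v1) in dict(reel=(268,155,315,200),tube=(208,152,246,194),tool=(322,155,410,180),spoon=(355,184,400,202)).items(): print(n,(c[v0:v1,u0:u1]>40).mean().round(3))
```

```text
0.527 419 [0.527  0.2977 0.1446]
0.532 418 [0.532  0.2978 0.1447]
0.66 275 [0.6588 0.2824 0.1443]
0.655 395 [0.6549 0.2971 0.1447]
tray pot 466 [ 0.584 -0.283  0.109] [ 0.623 -0.243  0.128] [ 0.604 -0.261  0.124]
reel 0.02
tube 0.0
tool 0.0
spoon 0.0
```

The lid is flat (front and hinge side both at 0.1446), the tray pot is upright, and the bystanders haven't moved.

```bash
python3 -c "
from rig import env
print(env.sign_off())"
```

```text
the job is handed in; nothing more can be done
None
```

The job is handed in (no verdict was returned): the red-dot pot stands cap up in the grey tray, the green-dot pot stands cap up in the wooden box, the lid is shut, and the reel, lure tube, crimp tool and spoon lure lie as they were.

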